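# Prop open the topping chest's lid

### The job

Lift the hinged lid of the metal topping chest, swing the prop rod down from the lid's edge and seat its rubber foot fully in the holding hole of the ledge on the chest's near side, so that the rod carries the open lid by itself. The hole has to be felt for along the ledge: press only gently (under 25 N), never let the lid drop, and leave everything else on the counter where it is.

Things in the scene. Friction and masses are not known exactly. Their poses are not given: they have to be found in the camera images.
- chest: Fixed aluminium topping chest, 180 (x) x 250 (y) x 110 mm tall, walls 12 mm. Origin at the centre of its underside on the counter; its x points away from the robot (at yaw 0), y to the left, z up. The lid's hinge line runs along the chest's x at y = +120 mm, z = 110 mm; the underside of the lid passes through that line. The near face (x = -90 mm) carries the ledge.
- lid (a joint): Lid angle: 0 closed, grows as it opens, stops at 1.31 rad; about 0.8 to 0.95 when propped. Steel, about 0.45 kg, 180 x 255 x 12 mm; its free edge, at the chest's -y side, rises. The friction hinge holds it up only above about 1.25 rad; lower down it falls shut unless held or propped. Lifting takes about 5 N at the handle.
- lid_handle (a point): Middle of the lid's round black handle bar: 12 mm thick, 110 mm long along the chest's x, 92 mm clear between its two end posts. Its axis is 35 mm above the lid's top (47 mm above its underside) and 210 mm from the hinge line, measured along the lid.
- prop_rod: Steel prop rod, 8 mm thick, 0.08 kg. Origin at its pivot on the lid's near edge, 190 mm from the hinge line and 6 mm above the lid's underside, chest x = -112 mm; the pivot turns about the chest's x. The rod runs along its own +y, 185 mm to the foot. It starts folded along the lid, foot towards the hinge; it only swings down and outward, up to 1.75 rad, and stays where put (0.12 N m).
- rod_peg (a point): Round black grip peg, 12 mm thick, sticking out 56 mm from the rod towards the robot (chest -x), 125 mm along the rod from the pivot, 60 mm before the foot. This point: on the peg's axis, 32 mm out from the rod. Take it from above with the gripper leaning back towards the robot, fingers closing along the chest's y; the peg may turn in the grip. It moves rod and lid together.
- rod_foot (a point): Centre of the rod's round, slightly soft rubber foot, a ball of 14 mm diameter.
- ledge_mid (a point): Middle of the level top of the steel strip on the near face (chest x -112, y -20, z 80 mm), 34 mm wide, 147 mm long in y. In it, in the rod's plane, is one square holding hole, 17 mm (18 in x), 12 mm deep, at an unknown place up to 15 mm either way along y from here; seen from above, found by feel. The foot's centre is 7 mm above the top when on the strip, 5 mm below it when seated.
- pitcher: Bystander, to be left alone: steel milk pitcher, 72 mm wide, 90 mm tall, just beyond the chest. Origin at its underside.
- tamper: Bystander, to be left alone: steel tamper standing on its 54 mm foot, 77 mm tall, beside the chest's free side. Origin at its underside.
- syrup_a: Bystander, to be left alone: amber syrup bottle, 66 mm wide, 210 mm tall. Origin at its underside.
- syrup_b: Bystander, to be left alone: green syrup bottle, 66 mm wide, 210 mm tall. Origin at its underside.
- cup_stack: Bystander, to be left alone: stack of plastic cups, 76 mm wide, about 130 mm tall. Origin at its underside.
- mug: Bystander, to be left alone: white mug, 80 mm wide, 85 mm tall. Origin at its underside.
- bar_spoon: Bystander, to be left alone: steel spoon lying flat, 200 mm long. Origin at its underside.

How it is judged:
By the outcome, as a careful person would: the job done as asked, in the order asked, and still so for the second after the job is handed in, with the robot touching nothing.
It also fails if it takes over 72 s, if anything falls off the work surface, if the arm or the gripper's body presses on something with over 40 N, if the wrist force passes 120 N, or if a joint passes its speed limit or range.

### The arm

A 6-joint arm with a two-finger parallel gripper is mounted at the origin on the work surface. World frame = base frame: x ahead of the robot, y to its left, z up, the work surface at z = 0. Lengths are in m, angles in rad, forces in N, time in s.
With the tool pointing down it reaches from about 0.25 to 0.725 m from the base axis. Payload 4 kg.
Tool frame: the origin (TCP) lies midway between the tips of the shut fingers; the grasp point (between the pads) lies 19 mm behind it (env.hold_point_z is the distance from the TCP to the grasp point, in m); x points along the fingers, y is the direction in which the jaws open and shut, and the axes are right-handed (so a half turn about x gives the same grasp; the last joint's range is limited). The gripper opens to 85 mm and grips with 20 to 120 N. Pads are 22 mm wide; open, the fingers measure 114 mm over their backs; the gripper's body (76 mm by 85 mm) begins 54 mm behind the grasp point. The pads swing forward as they close: fully open they stand 13 mm farther back than shut.
Start: joints at [-1.128, 0.241, 0.005, 1.335, 0, 1.571], TCP at [0.214, -0.452, 0.231] pointing down, gripper open.
Joint ranges: [-2.72, 2.72], [-1.05, 1.87], [-1.09, 1.28], [-1.99, 2.15], [-1.42, 1.44], [-3.14, 3.14]. Speed limits (rad/s): [2.79, 2.79, 3.14, 3.14, 3.14, 3.14].

### API

Orientations are given as a 3x3 rotation matrix whose columns are the frame's x, y, z axes.
In Python, from plant import env gives the robot as it stands.
- The arm moves only by the shell command python3 -m jog 'ROWS' [FORCE]. ROWS is JSON, a list of rows, each a list of 5 numbers: the shift along the tool's x, y, z in mm, then the turn about the tool's x in degrees, then the opening, from 0 (shut) to 1 (fully open). A call has 1 to 12 rows; each row shifts and turns the commanded pose from where the row before left it, along the tool's axes as they then stand; what a row does not reach is not made up. A row lasts 1/8 s, in which the tool goes at most 62.5 mm and 10.7 degrees, less where a joint would pass 70% of its speed; a pose out of reach is approached as far as the arm can. A call with a gripper value outside its range is refused whole. The fingers move at their own pace and stop on an object; FORCE is the grip in N (left out, the last holds). Time passes only in rows, so rows that do not move let the fingers close. It gives the time, the measured TCP pose, the force and the opening at its end, in the units of the state.
- env.get_state(): the state, without advancing time (a new reading comes with each control period).
- env.get_image(name): name is "scene" or "top" or "wrist"; returns a dict with "pixels" (400x640x3 uint8, red, green, blue), "fx", "fy", "cx", "cy" (pixels), "xyz" and "rotation" of the camera in the world. Camera axes: x right, y down, z forward; pixel columns grow to the right and rows downward; lengths in m; the calibration is good to about 2 mm. A picture is of the moment at which its call begins. There is no depth.
- env.hand_in(): hands the job in, once; it reports no verdict.
Trained networks look in the newest picture that a camera, given by its name, has taken for a name from the list of things; names that differ only in an ending like _2 or _b are one class to them, and where a whole thing is asked for, a point or a joint stands for the part that bears it (a point fixed in the world has none). Each returns a list of dicts, best first, with "conf" (0 to 1); they miss things now and then, are a little off and sometimes report something else, mostly with a low value. They report only what shows in the picture. A call takes as long as a camera call.
- env.find_in(camera, thing): "location" ([x, y, z] in m, in world coordinates, good to about 4 mm: the middle of the surface that is visible of it).
The state is a dict: "t": time; "q": joint angles; "joint_velocities": joint speeds; "joint_efforts": joint torques, N m; "ee_pos": TCP position; "eef_rot": TCP orientation; "contact_force": force on the tool from outside, world axes, zero at the start; "moment": the same for the moment, N m; "grip_width": finger opening in m.
Only numpy, scipy, OpenCV 4.12 (cv2) and the standard library are available. Lean on these libraries where they do the work, as an engineer would, in place of code of your own. Each camera call takes 0.05 s, during which the arm holds its last target.

## Working session

There is one attempt and no reset: what is moved stays moved. The work goes in short steps, Python scripts to look and compute and a shell command to move; the robot and the scene stay as the last step left them, time stands still between calls to the robot, and variables do not carry over. Pictures are saved under pics/ and viewed, and the job is handed in when it is done.

```bash
ls -la; mkdir -p pics; python3 - <<'E'
from plant import env
import cv2,numpy as np
s=env.get_state(); print({k:np.round(v,3).tolist() for k,v in s.items()}); print(env.hold_point_z)
for n in ["scene","top","wrist"]:
    im=env.get_image(n); cv2.imwrite(f"pics/{n}0.png",im["pixels"][:,:,::-1]); print(n,im["fx"],im["cx"],im["cy"],np.round(im["xyz"],3),np.round(im["rotation"],3).tolist())
for c in ["scene","top"]:
  for th in ["chest","lid","lid_handle","prop_rod","rod_peg","rod_foot","ledge_mid","pitcher","tamper","syrup_a","cup_stack","mug","bar_spoon"]:
    print(c,th,[(np.round(d["location"],3).tolist(),round(d["conf"],2)) for d in env.find_in(c,th)][:3])
print(env.get_state()["t"])
E
```

```text
total 12
drwxr-xr-x  3 agent agent 4096 Dec  6 23:14 .
drwxr-xr-x 23 root  root  4096 Dec  6 23:14 ..
drwxr-xr-x  2 agent agent 4096 Dec  6 23:14 pics
{'t': 0.0, 'q': [-1.128, 0.241, 0.004, 1.335, -0.0, 1.571], 'joint_velocities': [-0.001, 0.001, -0.001, 0.0, -0.0, -0.0], 'joint_efforts': [0.001, -37.232, 25.241, 0.017, 0.0, 0.0], 'ee_pos': [0.214, -0.451, 0.23], 'eef_rot': [[-0.001, 0.428, -0.904], [0.002, -0.904, -0.428], [-1.0, -0.002, 0.0]], 'contact_force': [-0.383, -0.164, 0.62], 'moment': [-0.021, 0.012, 0.001], 'grip_width': 0.085}
0.0187
scene 479.2807697976721 322.4045158618195 208.97415824847542 [1.662 0.108 1.006] [[-0.088, 0.631, -0.771], [0.996, 0.058, -0.067], [0.002, -0.774, -0.633]]
top 411.1360216186253 319.5636701501022 195.608471007314 [0.441 0.016 1.264] [[-0.015, -0.994, 0.107], [-1.0, 0.015, -0.004], [0.003, -0.107, -0.994]]
wrist 343.3383514487686 321.1196483034215 200.85134596769433 [ 0.276 -0.422  0.374] [[0.429, -0.87, -0.243], [-0.903, -0.414, -0.112], [-0.003, 0.268, -0.963]]
scene chest []
scene lid [([0.642, -0.044, 0.126], 0.71), ([0.596, -0.054, 0.126
[... 645 characters left out ...]
op chest [([0.566, -0.053, 0.12], 0.87)]
top lid [([0.581, -0.05, 0.118], 0.72)]
top lid_handle [([0.58, -0.06, 0.12], 0.58)]
top prop_rod [([0.476, 0.016, 0.119], 0.83), ([0.565, -0.054, 0.12], 0.72)]
top rod_peg [([0.473, 0.018, 0.122], 0.68)]
top rod_foot [([0.476, 0.018, 0.122], 0.69), ([0.566, -0.054, 0.122], 0.38)]
top ledge_mid [([0.565, -0.052, 0.122], 0.79)]
top pitcher [([0.752, -0.103, 0.038], 0.58), ([0.478, 0.017, 0.12], 0.58)]
top tamper [([0.573, -0.274, 0.022], 0.61)]
top syrup_a [([0.618, 0.342, 0.136], 0.91), ([0.527, 0.394, 0.138], 0.67)]
top cup_stack [([0.539, -0.41, 0.134], 0.62)]
top mug [([0.399, 0.357, 0.029], 0.6)]
top bar_spoon [([0.366, -0.301, 0.011], 0.92)]
1.45
```

View pics/scene0.png

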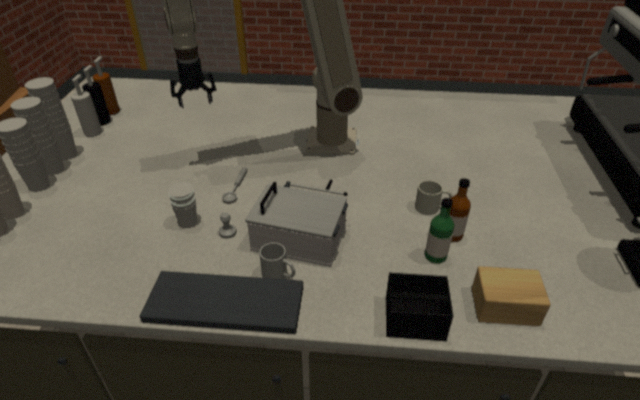

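View pics/top0.png

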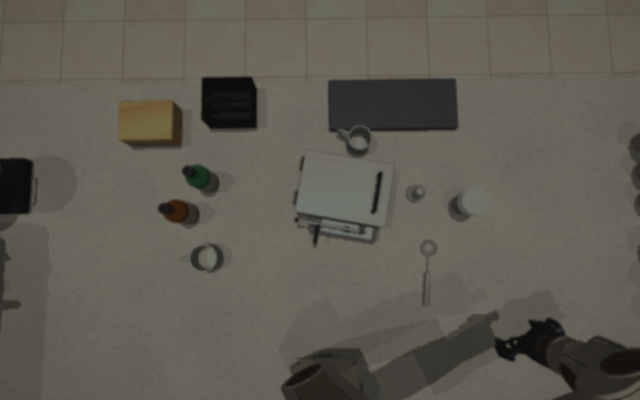

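View pics/wrist0.png

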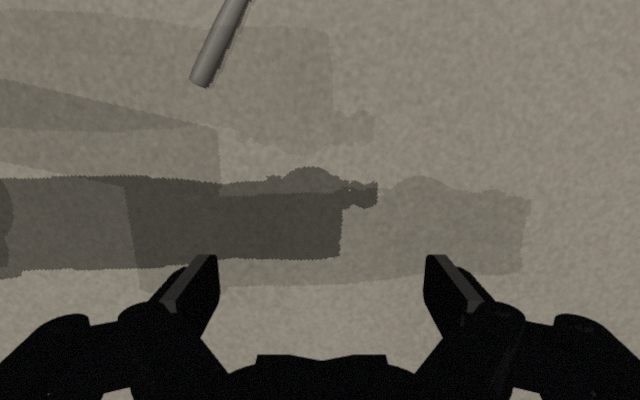

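The top view shows the chest with its lid at about (295–393, 150–230), the handle bar at (377,193), and the rod and ledge along the near side at (300–375, 215–240). The tamper is at (416,192) and the pitcher at (358,140). The scene view agrees with this. I'll zoom in to fit the chest pose.

```bash
python3 - <<'E'
import cv2
a=cv2.imread("pics/top0.png")[140:250,285:405]
cv2.imwrite("pics/topcrop.png",cv2.convertScaleAbs(cv2.resize(a,None,fx=6.5,fy=5.4 if 0 else 5.0,interpolation=cv2.INTER_CUBIC),alpha=1.6))
a=cv2.imread("pics/scene0.png")[170:270,240:360]
cv2.imwrite("pics/scenecrop.png",cv2.convertScaleAbs(cv2.resize(a,None,fx=6,fy=6,interpolation=cv2.INTER_CUBIC),alpha=1.6))
E
```

```text
(no output)
```

View pics/topcrop.png

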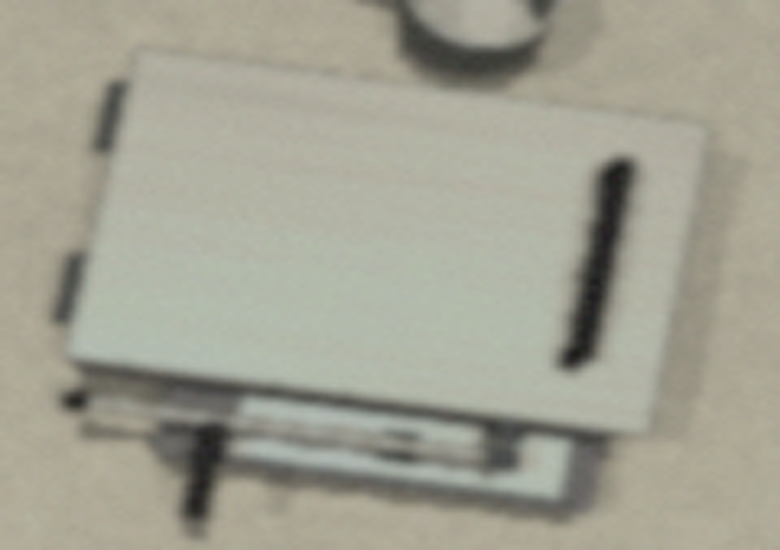

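View pics/scenecrop.png

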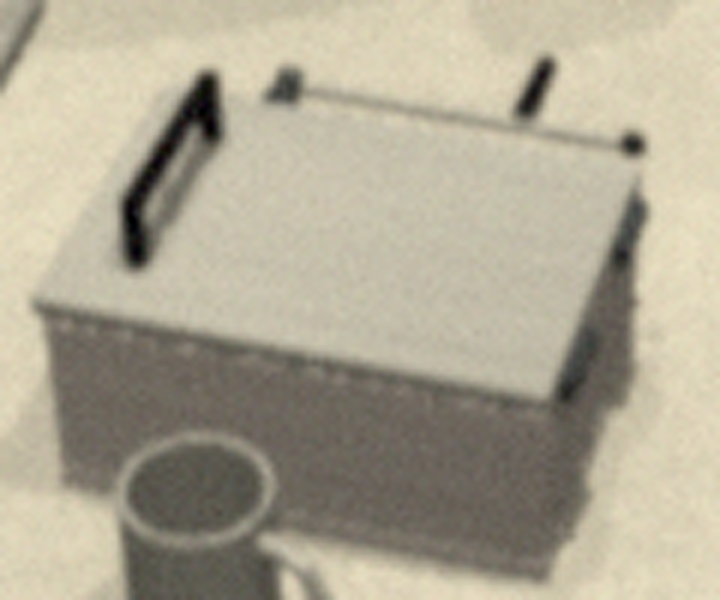

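In the crop the lid corners are at (138,50), (705,125), (648,432) and (70,358), the bar ends at (622,162) and (572,360), the foot at (75,400) and the peg tip at (197,525). A dark patch on the ledge beside the rod at about (400,440) may be the hole. Next I'll fit the pose.

```bash
cat > h.py <<'E'
import numpy as np
def proj(cam,p):
    q=(np.asarray(p)-cam["xyz"])@np.asarray(cam["rotation"])
    return np.array([cam["fx"]*q[...,0]/q[...,2]+cam["cx"],cam["fy"]*q[...,1]/q[...,2]+cam["cy"]]).T
def ray(cam,uv,z):
    d=np.asarray(cam["rotation"])@np.array([(uv[0]-cam["cx"])/cam["fx"],(uv[1]-cam["cy"])/cam["fy"],1.])
    o=np.asarray(cam["xyz"]); return o+d*(z-o[2])/d[2]
def W(pose,p):  # chest frame mm -> world m
    x,y,a=pose; p=np.asarray(p,float)/1000; c,s=np.cos(a),np.sin(a)
    return np.stack([x+c*p[...,0]-s*p[...,1],y+s*p[...,0]+c*p[...,1],p[...,2]],-1)
E
python3 - <<'E'
from plant import env
from h import *
from scipy.optimize import least_squares
T=env.get_image("top");S=env.get_image("scene")
tp=lambda u,v:(285+(u+.5)/6.5-.5,140+(v+.5)/5-.5); sp=lambda u,v:(240+(u+.5)/6-.5,170+(v+.5)/6-.5)
obs=[("T",tp(138,50),"l",(90,0)),("T",tp(705,125),"l",(90,-255)),("T",tp(648,432),"l",(-90,-255)),("T",tp(70,358),"l",(-90,0)),
("T",tp(619,166),"p",(52,-90,160)),("T",tp(573,357),"p",(-52,-90,160)),("T",tp(75,400),"p",(-112,115,116)),("T",tp(195,528),"p",(-168,55,116)),
("S",sp(38,303),"l",(90,-255)),("S",sp(552,402),"l",(90,0)),("S",sp(638,163),"l",(-90,0)),("S",sp(210,80),"p",(-52,-90,157)),("S",sp(130,205),"p",(52,-90,157)),("S",sp(632,144),"p",(-112,115,116)),("S",sp(547,65),"p",(-168,55,116))]
def res(v,full=False):
    r=[]
    for c,uv,k,p in obs:
        P=(p[0],p[1]+v[3],122) if k=="l" else p
        r.append(proj(T if c=="T" else S,W(v[:3],P))-uv+(v[4:6] if c=="S" else 0))
    return np.array(r) if full else np.ravel(r)
f=least_squares(res,[.58,-.05,-.1,120,0,0],loss="soft_l1")
print(f.x.round(4)); print(res(f.x,True).round(1).tolist())
v=f.x
print("bar",W(v[:3],(0,-90,157)),"peg",W(v[:3],(-144,55,116)),"ledge",W(v[:3],(-112,-20,80)))
for u,vv in [(400,440),(480,465),(545,490)]:
    w=ray(T,tp(u,vv),.08); c,s=np.cos(v[2]),np.sin(v[2]); d=(w[:2]-v[:2])*1000; print("chest xy",c*d[0]+s*d[1],-s*d[0]+c*d[1])
E
```

```text
[ 5.850000e-01 -5.610000e-02 -1.826000e-01  1.249331e+02 -2.228000e-01
  6.227000e-01]
[[-0.9, -0.3], [1.1, -0.5], [0.2, 1.3], [-1.5, 0.8], [0.2, -0.1], [1.4, -0.6], [0.0, 0.9], [-0.6, -1.2], [-1.3, -0.6], [-0.1, -0.7], [0.7, 0.2], [-0.3, 0.4], [0.5, 0.5], [0.2, 0.2], [-0.0, -0.1]]
bar [ 0.56867597 -0.1445534   0.157     ] peg [0.45340563 0.02418827 0.116     ] ledge [ 0.47125199 -0.05537622  0.08      ]
chest xy -106.8848464045042 -27.878347293761628
chest xy -115.11285611903308 -64.97981612697819
chest xy -124.42413452910829 -95.47079668626182
```

The fit residuals are about 1 px, giving a yaw of -10.5° and a plausible reach. I'll turn the tool to align the jaws with chest y. I'm choosing the half-turn that keeps the last joint near mid-range and puts the camera on the robot's side.

```bash
python3 -m jog '[[0,0,0,-10.5,0.45],[0,0,0,-10.5,0.45],[0,0,0,-10.5,0.45],[0,0,0,-10.5,0.45],[0,0,0,-10.5,0.45],[0,0,0,-10.5,0.45],[0,0,0,-10.5,0.45],[0,0,0,-10.5,0.45],[0,0,0,-10.5,0.45],[0,0,0,-10.5,0.45],[0,0,0,-10.5,0.45],[0,0,0,-10.5,0.45]]' 40
cat > where.py <<'E'
import sys,numpy as np
from plant import env
from h import *
pose=(.585,-.0561,-.1826)
s=env.get_state();R=np.array(s["eef_rot"]);p=np.array(s["ee_pos"])
c,sn=np.cos(pose[2]),np.sin(pose[2]); d=(p-[pose[0],pose[1],0])*1000
print("t %.2f"%s["t"],"q",np.round(s["q"],2),"F",np.round(s["contact_force"],1),"M",np.round(s["moment"],2),"w %.4f"%s["grip_width"])
print("TCP chest mm",np.round([c*d[0]+sn*d[1],-sn*d[0]+c*d[1],d[2]],1))
ey=np.array([-sn,c,0]); print("turn deg needed", np.degrees(np.arctan2(ey@R[:,2],ey@R[:,1])).round(2),"toolx",R[:,0].round(3))
if len(sys.argv)>3:
    t=W(pose,[float(v) for v in sys.argv[1:4]]); print("tool shift to target", ((t-p)@R*1000).round(1))
E
python3 where.py 0 -90 220
```

```text
t: 3.05
ee_pos: [0.2143, -0.4518, 0.2313]
eef_rot: [[-0.0, 0.474, 0.881], [-0.0, 0.881, -0.474], [-1.0, -0.0, 0.0]]
contact_force: [0.0, 0.0, -0.7]
grip_width: 0.0385
t 3.05 q [-1.13  0.24  0.    1.34 -0.   -0.63] F [ 0.   0.  -0.7] M [ 0.03 -0.04 -0.05] w 0.0385
TCP chest mm [-292.7 -456.4  231.3]
turn deg needed -17.82 toolx [-0. -0. -1.]
tool shift to target [ 11.3 438.4 166.6]
```

```bash
python3 -m jog '[[0,0,0,-9,0.45],[0,0,0,-8.8,0.45],[0,46,36.6,0,0.45],[0,46,36.6,0,0.45],[0,46,36.6,0,0.45],[0,46,36.6,0,0.45],[0,46,36.6,0,0.45],[0,46,36.6,0,0.45],[0,46,36.6,0,0.45],[0,44,36.5,0,0.45],[0,0,0,0,0.45]]' 
python3 where.py 0 -90 220; python3 - <<'E'
from plant import env
from h import *
import cv2
pose=(.585,-.0561,-.1826)
im=env.get_image("wrist"); cv2.imwrite("pics/w1.png",cv2.convertScaleAbs(im["pixels"][:,:,::-1],alpha=1.5))
pts={"barR":(55,-90,157),"barL":(-55,-90,157),"lidfar":(90,-130,122),"lidnear":(-90,-130,122),"pivot":(-112,-70,116),"peg0":(-112,55,116),"peg1":(-168,55,116),"ledge":(-112,-20,80),"ledgeend":(-129,-93.5,80)}
for k,v in pts.items(): print(k,proj(im,W(pose,v)).round(0))
E
```

```text
t: 4.42
ee_pos: [0.5729, -0.1442, 0.2302]
eef_rot: [[-0.0, 0.182, 0.983], [0.001, 0.983, -0.182], [-1.0, 0.001, -0.0]]
contact_force: [-0.5, -0.3, -0.4]
grip_width: 0.0381
t 4.42 q [-0.25  0.42  0.26  1.41  0.   -0.06] F [-0.5 -0.3 -0.4] M [-0.06  0.03  0.03] w 0.0381
TCP chest mm [  4.1 -88.8 230.2]
turn deg needed -0.04 toolx [-0.     0.001 -1.   ]
tool shift to target [10.2 -1.2 -4.1]
barR [318. 281.]
barL [318. 120.]
lidfar [270. 299.]
lidnear [260.  65.]
pivot [347.  32.]
peg0 [530.  32.]
peg1 [544. -64.]
ledge [407.  41.]
ledgeend [314.  17.]
```

View pics/w1.png

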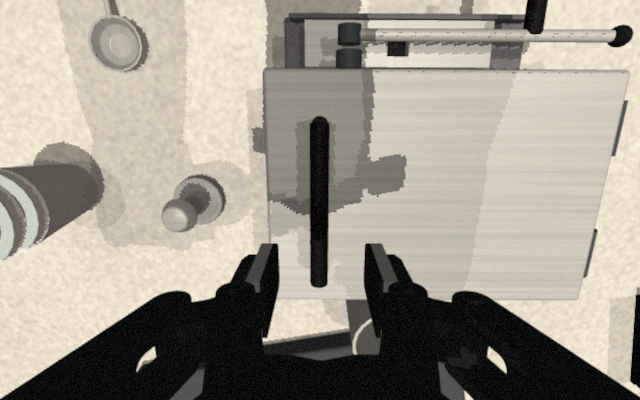

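The wrist view matches the fit: the bar runs along column 319 and the rod along row 35. The holding hole shows as a dark square at (388–407, 41–56) next to the rod. I'll measure it.

```bash
python3 - <<'E'
from plant import env
from h import *
import cv2
pose=(.585,-.0561,-.1826)
im=env.get_image("wrist"); a=im["pixels"][0:110,240:480,::-1]
cv2.imwrite("pics/w1c.png",cv2.convertScaleAbs(cv2.resize(a,None,fx=3.3,fy=3.3,interpolation=cv2.INTER_CUBIC),alpha=1.5))
c,s=np.cos(pose[2]),np.sin(pose[2])
def ch(w): d=(w-[pose[0],pose[1],0])*1000; return np.round([c*d[0]+s*d[1],-s*d[0]+c*d[1],d[2]],1)
for uv,z in [((388,50),.08),((407,50),.08),((397,56),.08),((397,41),.08),((319,120),.157),((319,285),.157),((266,70),.122),((626,72),.122),((270,297),.122),((620,36),.116),((348,34),.116),((535,0),.116)]:
    print(uv,z,ch(ray(im,uv,z)))
E
```

```text
(388, 50) 0.08 [-107.2  -36.5   80. ]
(407, 50) 0.08 [-107.1  -21.5   80. ]
(397, 56) 0.08 [-102.7  -29.2   80. ]
(397, 41) 0.08 [-113.7  -29.8   80. ]
(319, 120) 0.157 [-56.3 -91.  157. ]
(319, 285) 0.157 [ 56.6 -91.4 157. ]
(266, 70) 0.122 [ -88.5 -127.5  122. ]
(626, 72) 0.122 [-86.7 120.7 122. ]
(270, 297) 0.122 [  87.  -132.1  122. ]
(620, 36) 0.116 [-110.5  116.1  116. ]
(348, 34) 0.116 [-112.2  -71.   116. ]
(535, 0) 0.116 [-132.8   54.   116. ]
```

View pics/w1c.png

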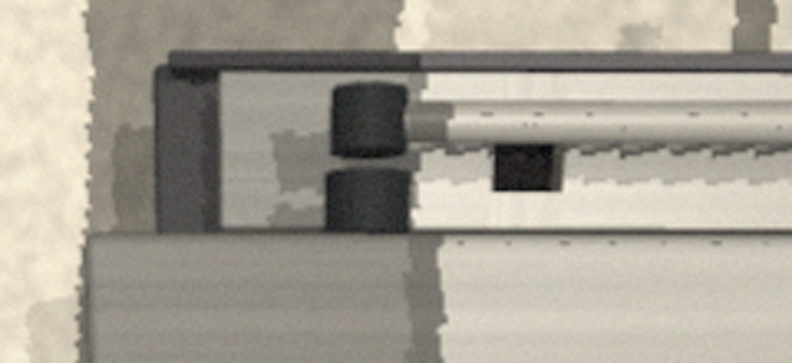

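```bash
python3 -m jog '[[30,-1,0,0,0.45],[30,-1,0,0,0.45],[30,0,-4,0,0.45],[0,0,0,0,0.45],[0,0,0,0,0],[0,0,0,0,0],[0,0,0,0,0],[0,0,0,0,0]]' 40
python3 where.py 0 -90 138
```

```text
t: 5.52
ee_pos: [0.5673, -0.1447, 0.1431]
eef_rot: [[0.003, 0.185, 0.983], [0.007, 0.983, -0.185], [-1.0, 0.008, 0.002]]
contact_force: [1.0, 11.2, 0.2]
grip_width: 0.0099
t 5.53 q [-0.25  0.46  0.08  1.2   0.01 -0.07] F [ 1.  11.2  0.2] M [ 2.23 -0.1   0.01] w 0.0099
TCP chest mm [ -1.4 -90.3 143.1]
turn deg needed -0.21 toolx [ 0.003  0.007 -1.   ]
tool shift to target [5.1 0.3 1.4]
```

```bash
python3 - <<'E'
import numpy as np
th=np.array([0,.03,.08,.16,.26,.36,.46,.56,.66,.76,.86,.96,1.04,1.11,1.17,1.22,1.26,1.29,1.31])
y=120-210*np.cos(th)+47*np.sin(th); z=110+210*np.sin(th)+47*np.cos(th)
for t,a,b in zip(th[1:],np.diff(y),np.diff(z)): print(t,"dx %.1f dy %.1f"%(-b,a))
print(y[-1],z[-1])
E
```

```text
0.03 dx -6.3 dy 1.5
0.08 dx -10.4 dy 2.9
0.16 dx -16.2 dy 5.7
0.26 dx -19.6 dy 9.0
0.36 dx -18.6 dy 10.9
0.46 dx -17.4 dy 12.7
0.56 dx -16.0 dy 14.3
0.66 dx -14.5 dy 15.9
0.76 dx -12.9 dy 17.2
0.86 dx -11.1 dy 18.4
0.96 dx -9.2 dy 19.5
1.04 dx -5.9 dy 16.2
1.11 dx -4.1 dy 14.5
1.17 dx -2.7 dy 12.6
1.22 dx -1.7 dy 10.6
1.26 dx -1.0 dy 8.6
1.29 dx -0.5 dy 6.4
1.31 dx -0.2 dy 4.3
111.26218589393788 325.0177913677096
```

```bash
python3 -m jog '[[-6.3,3,0,0,0],[-10.4,3,0,0,0],[-16.2,5.7,0,0,0],[-19.6,9,0,0,0],[-18.6,10.9,0,0,0],[0,0,0,0,0]]' 40
python3 where.py
```

```text
t: 6.28
ee_pos: [0.5727, -0.1161, 0.2145]
eef_rot: [[0.002, 0.186, 0.982], [0.001, 0.982, -0.186], [-1.0, 0.002, 0.002]]
contact_force: [0.6, 2.8, -4.9]
grip_width: 0.0104
t 6.28 q [-0.2   0.41  0.21  1.36  0.   -0.01] F [ 0.6  2.8 -4.9] M [0.5  0.03 0.  ] w 0.0104
TCP chest mm [ -1.2 -61.2 214.5]
turn deg needed -0.27 toolx [ 0.002  0.001 -1.   ]
```

Lifting as expected, carrying about 5 N. I'll continue along the arc.

```bash
python3 -m jog '[[-17.4,12.7,0,0,0],[-16,14.3,0,0,0],[-14.5,15.9,0,0,0],[-12.9,17.2,0,0,0],[-11.1,18.4,0,0,0],[-9.2,19.5,0,0,0],[-5.9,16.2,0,0,0],[-4.1,14.5,0,0,0],[0,0,0,0,0]]'
python3 where.py
```

```text
t: 7.4
ee_pos: [0.5967, 0.0084, 0.3085]
eef_rot: [[0.007, 0.188, 0.982], [-0.002, 0.982, -0.188], [-1.0, -0.001, 0.007]]
contact_force: [-5.2, -2.6, 10.3]
grip_width: 0.0099
t 7.40 q [ 0.02  0.42  0.46  1.6  -0.    0.2 ] F [-5.2 -2.6 10.3] M [-0.86  0.97  0.06] w 0.0099
TCP chest mm [-3.000e-01  6.560e+01  3.085e+02]
turn deg needed -0.36 toolx [ 0.007 -0.002 -1.   ]
```

```bash
python3 - <<'E'
from plant import env
import cv2
for n in ["wrist","scene"]:
    im=env.get_image(n)["pixels"][:,:,::-1]
    if n=="scene": im=cv2.resize(im[60:300,200:440],None,fx=2.5,fy=2.5)
    cv2.imwrite(f"pics/{n}2.png",cv2.convertScaleAbs(im,alpha=1.5))
E
```

```text
(no output)
```

View pics/wrist2.png

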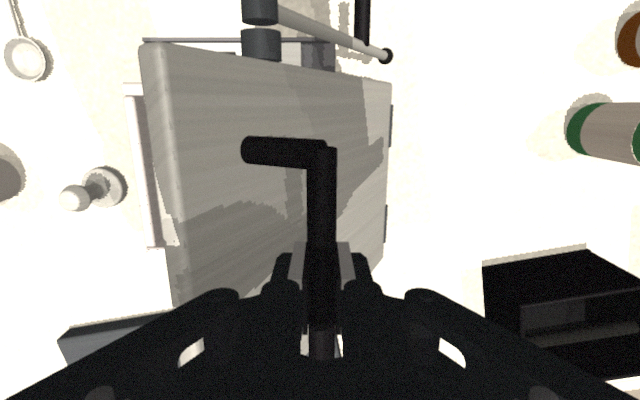

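View pics/scene2.png

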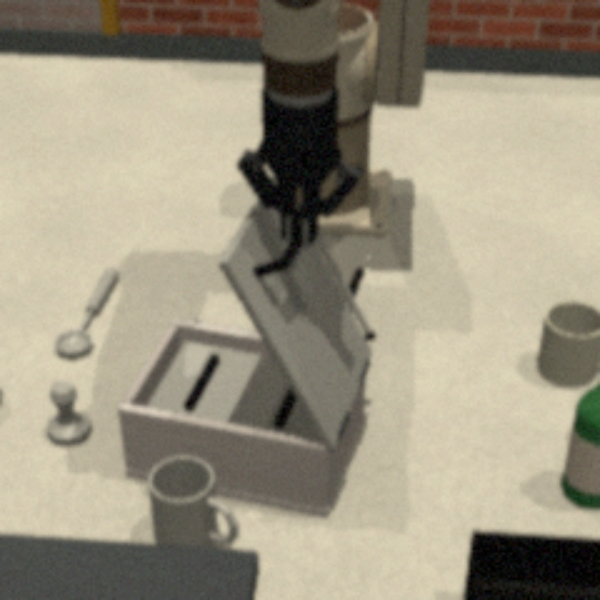

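The wrist view shows the bar held between the pads at about (322,250), and the scene view shows the lid steeply open. The command was about 3 mm below the arc, so I'll correct that and go on to the stop.

```bash
python3 -m jog '[[-4,6,0,0,0],[-3.5,9,0,0,0],[-1.5,9,0,0,0],[-1,8,0,0,0],[0,0,0,0,0]]'
python3 where.py
```

```text
t: 8.12
ee_pos: [0.603, 0.042, 0.3149]
eef_rot: [[0.003, 0.187, 0.982], [0.002, 0.982, -0.187], [-1.0, 0.002, 0.003]]
contact_force: [-1.6, -0.4, 6.2]
grip_width: 0.01
t 8.12 q [0.07 0.45 0.51 1.64 0.   0.26] F [-1.6 -0.4  6.2] M [-0.45  0.15 -0.05] w 0.0100
TCP chest mm [-1.000e-01  9.980e+01  3.149e+02]
turn deg needed -0.29 toolx [ 0.003  0.002 -1.   ]
```

```bash
python3 -m jog '[[-1.5,4,0,0,0],[-0.5,3,0,0,0],[-0.2,2.5,0,0,0],[0,0,0,0,0]]'
python3 where.py
```

```text
t: 8.62
ee_pos: [0.6046, 0.0504, 0.3158]
eef_rot: [[0.001, 0.187, 0.982], [0.001, 0.982, -0.187], [-1.0, 0.001, 0.001]]
contact_force: [1.7, -3.0, 2.7]
grip_width: 0.0103
t 8.62 q [0.08 0.45 0.53 1.64 0.   0.27] F [ 1.7 -3.   2.7] M [-0.56 -0.35  0.07] w 0.0103
TCP chest mm [-1.000e-01  1.082e+02  3.158e+02]
turn deg needed -0.34 toolx [ 0.001  0.001 -1.   ]
```

```bash
python3 -m jog '[[-0.2,1.5,0,0,0],[0,1.5,0,0,0],[0,0,0,0,0]]'
python3 where.py
```

```text
t: 9.0
ee_pos: [0.605, 0.0526, 0.3159]
eef_rot: [[0.001, 0.188, 0.982], [-0.0, 0.982, -0.188], [-1.0, -0.0, 0.001]]
contact_force: [3.2, -3.5, 3.1]
grip_width: 0.0102
t 9.00 q [ 0.09  0.46  0.53  1.65 -0.    0.28] F [ 3.2 -3.5  3.1] M [-0.95 -0.56  0.05] w 0.0102
TCP chest mm [-1.000e-01  1.105e+02  3.159e+02]
turn deg needed -0.37 toolx [ 0.001 -0.    -1.   ]
```

The lid is at about 1.30 rad and the stop region has been reached. I'll release with a small opening, since the lid is only about 14 mm behind one finger, and rise.

```bash
python3 -m jog '[[0,0,0,0,0.3],[0,0,0,0,0.3],[0,0,0,0,0.3],[-5,0,0,0,0.3],[-15,0,0,0,0.3],[-20,0,0,0,0.3],[-20,0,0,0,0.3],[0,0,0,0,0.3]]'
python3 where.py; python3 - <<'E'
from plant import env
import cv2
from h import *
pose=(.585,-.0561,-.1826)
for n in ["wrist","scene"]:
    I=env.get_image(n);im=I["pixels"][:,:,::-1].copy()
    th=1.30; d=np.array([-np.cos(th),np.sin(th)]);nn=np.array([np.sin(th),np.cos(th)]);h=np.array([120,110])
    for k,(x,al,an) in {"barL":(-55,210,47),"barR":(55,210,47),"pegtip":(-168,65,6),"pegb":(-112,65,6),"foot":(-112,5,6),"piv":(-112,190,6),"edge":(-90,250,0),"edgef":(90,250,0)}.items():
        q=h+al*d+an*nn; uv=proj(I,W(pose,(x,q[0],q[1]))); print(n,k,uv.round(0)); cv2.circle(im,tuple(int(v) for v in uv),2,(0,0,255),-1)
    if n=="scene": im=cv2.resize(im[60:300,200:440],None,fx=2.5,fy=2.5)
    cv2.imwrite(f"pics/{n}3.png",cv2.convertScaleAbs(im,alpha=1.5))
E
```

```text
t: 10.0
ee_pos: [0.6053, 0.0528, 0.3779]
eef_rot: [[0.004, 0.188, 0.982], [0.001, 0.982, -0.188], [-1.0, 0.001, 0.004]]
contact_force: [-0.1, -0.5, -0.7]
grip_width: 0.0255
t 10.00 q [0.09 0.48 0.73 1.82 0.   0.28] F [-0.1 -0.5 -0.7] M [-0.    0.02  0.01] w 0.0255
TCP chest mm [2.000e-01 1.108e+02 3.779e+02]
turn deg needed -0.36 toolx [ 0.004  0.001 -1.   ]
wrist barL [316. 128.]
wrist barR [318. 302.]
wrist pegtip [316. -12.]
wrist pegb [316.  55.]
wrist foot [332.  62.]
wrist piv [259.  28.]
wrist edge [192.  55.]
wrist edgef [225. 378.]
scene barL [341. 143.]
scene barR [330. 166.]
scene pegtip [348. 167.]
scene pegb [344. 177.]
scene foot [348. 194.]
scene piv [334. 141.]
scene edge [324. 126.]
scene edgef [305. 161.]
```

View pics/wrist3.png

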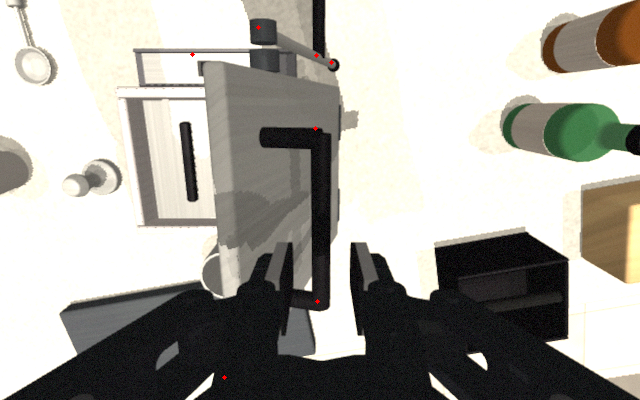

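View pics/scene3.png

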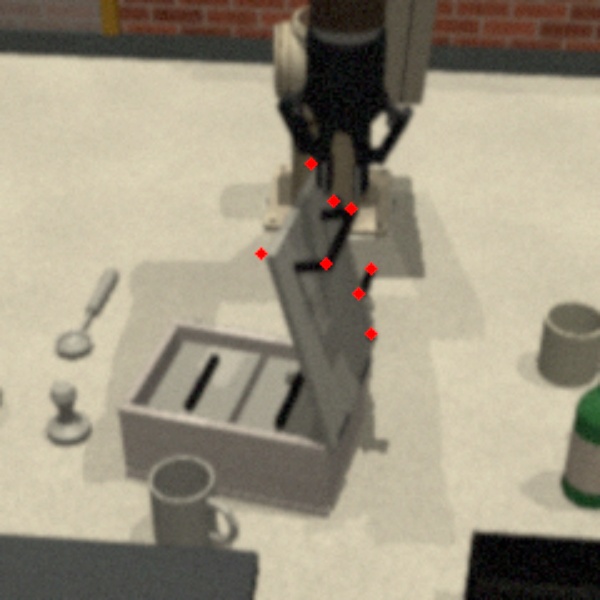

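The lid holds by itself at about 1.30 rad: the projected bar ends lie on the bar at (316,128) and (318,302), the foot is seen at (333,65), and the peg runs up column 320. Now I'll go over the peg, keeping the gripper body about 6 mm clear of the rod plane.

```bash
python3 -m jog '[[0,0,-40,0.3,0.5],[0,0,-50,0,0.5],[0,-1,-50,0,0.5],[0,-1,-25,0,0.5],[40,0,0,0,0.5],[40,0,0,0,0.5],[40,0,0,0,0.5],[0,0,0,0,0.5]]'
python3 where.py -165 108.5 157; python3 - <<'E'
from plant import env
import cv2
from h import *
pose=(.585,-.0561,-.1826)
for n in ["wrist","top"]:
    I=env.get_image(n);im=I["pixels"][:,:,::-1].copy()
    for p in [(-168,108.4,174),(-112,108.4,174),(-112,124,116),(-112,75,293)]:
        uv=proj(I,W(pose,p)); print(n,p,uv.round(0)); 
    if n=="top": im=cv2.resize(im[140:260,280:440],None,fx=5,fy=5)
    cv2.imwrite(f"pics/{n}4.png",cv2.convertScaleAbs(im,alpha=1.5))
E
```

```text
t: 11.1
ee_pos: [0.439, 0.0817, 0.2522]
eef_rot: [[-0.009, 0.193, 0.981], [-0.002, 0.981, -0.193], [-1.0, -0.003, -0.009]]
contact_force: [0.2, 0.1, 0.6]
grip_width: 0.0432
t 11.10 q [ 0.18  0.13 -0.07  1.37  0.    0.38] F [0.2 0.1 0.6] M [-0.01  0.03  0.01] w 0.0432
TCP chest mm [-168.6  109.1  252.2]
turn deg needed -0.67 toolx [-0.009 -0.002 -1.   ]
tool shift to target [95.2 -0.2  4.4]
wrist (-168, 108.4, 174) [319. 211.]
wrist (-112, 108.4, 174) [320. 286.]
wrist (-112, 124, 116) [338. 253.]
wrist (-112, 75, 293) [232. 442.]
top (-168, 108.4, 174) [294. 241.]
top (-112, 108.4, 174) [297. 220.]
top (-112, 124, 116) [293. 220.]
top (-112, 75, 293) [309. 220.]
```

View pics/wrist4.png

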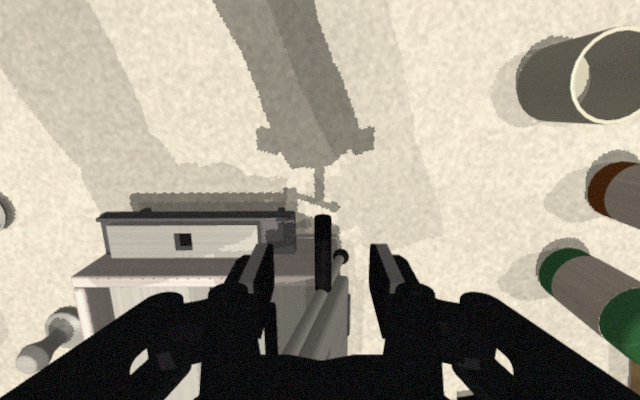

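View pics/top4.png

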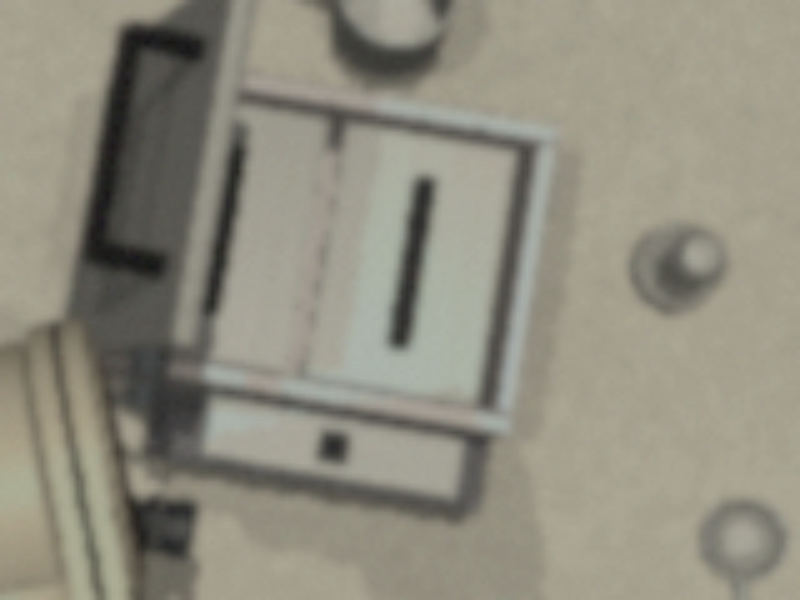

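```bash
python3 - <<'E'
from plant import env
from h import *
import cv2
pose=(.585,-.0561,-.1826)
im=env.get_image("wrist"); T=env.get_image("top")
a=im["pixels"][200:290,80:320,::-1]
cv2.imwrite("pics/w4c.png",cv2.convertScaleAbs(cv2.resize(a,None,fx=3.3,fy=3.3,interpolation=cv2.INTER_CUBIC),alpha=1.5))
c,s=np.cos(pose[2]),np.sin(pose[2])
def ch(w): d=(w-[pose[0],pose[1],0])*1000; return np.round([c*d[0]+s*d[1],-s*d[0]+c*d[1],d[2]],1)
for uv in [(184,241),(105,222),(104,255),(291,214)]: print(uv,ch(ray(im,uv,.08)))
tp=lambda u,v:(280+(u+.5)/5-.5,140+(v+.5)/5-.5)
for uv in [(333,447),(463,500)]: print("top",uv,ch(ray(T,tp(*uv),.08)))
E
python3 where.py -164 108.5 157
```

```text
(184, 241) [-104.4  -26.3   80. ]
(105, 222) [-125.2 -101.4   80. ]
(104, 255) [ -90.2 -108.8   80. ]
(291, 214) [-131.4   81.4   80. ]
top (333, 447) [-110.8  -28.7   80. ]
top (463, 500) [-128.2 -107.    80. ]
t 11.30 q [ 0.18  0.13 -0.06  1.37  0.    0.38] F [ 0.6 -0.1 -0.2] M [-0.02  0.04 -0.01] w 0.0431
TCP chest mm [-164.3  110.6  257.7]
turn deg needed -0.67 toolx [ 0.003  0.001 -1.   ]
tool shift to target [100.7  -2.3   0. ]
```

View pics/w4c.png

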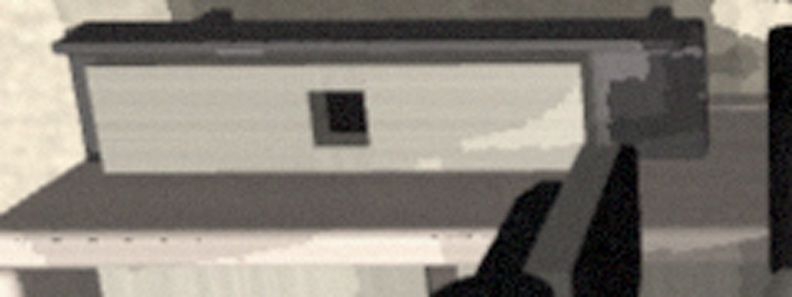

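The hole shows whole at (173–192, 228–244). Three views put it at chest y ≈ -26 to -29, so I'll use about -27.5. Now I'll lower over the peg and close.

```bash
python3 -m jog '[[40,0,0,-0.6,0.5],[40,0,0,0,0.5],[20,0,0,0,0.5],[0,0,0,0,0.5],[0,0,0,0,0.2],[0,0,0,0,0],[0,0,0,0,0],[0,0,0,0,0],[0,0,0,0,0]]' 40
python3 where.py -164 108.5 157;  python3 - <<'E'
from plant import env
import cv2
im=env.get_image("wrist")["pixels"][:,:,::-1]
cv2.imwrite("pics/w5.png",cv2.convertScaleAbs(im,alpha=1.5))
E
```

```text
t: 12.42
ee_pos: [0.4437, 0.0817, 0.1577]
eef_rot: [[0.004, 0.183, 0.983], [-0.001, 0.983, -0.183], [-1.0, -0.001, 0.004]]
contact_force: [-0.7, -3.8, 6.4]
grip_width: 0.0102
t 12.43 q [ 0.18  0.19 -0.26  1.12 -0.    0.37] F [-0.7 -3.8  6.4] M [-0.85  0.05 -0.  ] w 0.0102
TCP chest mm [-163.9  109.8  157.7]
turn deg needed -0.11 toolx [ 0.004 -0.001 -1.   ]
tool shift to target [ 0.7 -1.3 -0.1]
```

View pics/w5.png

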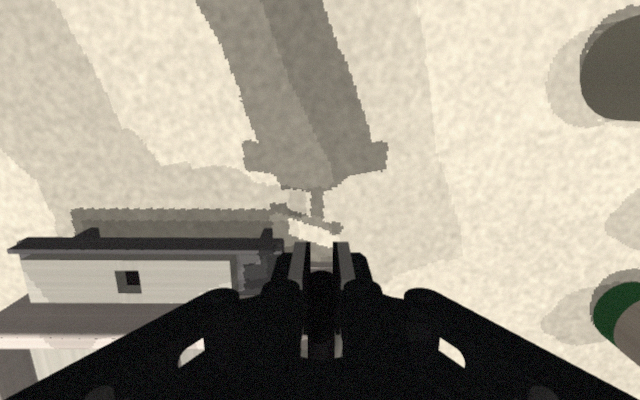

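The peg is held, with its tip visible between the pads at about (322,275). Now I'll work out the swing and lowering path of the two-link linkage (lid and rod).

```bash
cat > link.py <<'E'
import numpy as np
from scipy.optimize import fsolve
H=np.array([120.,110.])
def fk(th,ph):
    d=np.array([-np.cos(th),np.sin(th)]);n=np.array([np.sin(th),np.cos(th)])
    P=H+190*d+6*n; r=-np.cos(ph)*d-np.sin(ph)*n
    return P,P+125*r,P+185*r
def foot(F,g=(1.0,.8)):
    s=fsolve(lambda v:fk(*v)[2]-F,g); return s,fk(*s)[1]
def peg(p,g=(1.0,.8)):
    s=fsolve(lambda v:fk(*v)[1]-p,g); return s,fk(*s)[2]
E
python3 - <<'E'
from link import *
pts=[(1.30,p) for p in [0,.03,.08,.15,.25,.35,.45,.55,.65,.75,.85]]
L=[fk(*a)[1] for a in pts]; lab=[str(a)+str(fk(*a)[2].round(0)) for a in pts]
g=(1.3,.85)
for z in [135,125,115,107,100,95]:
    s,p=foot((-27,z),g); g=s; L.append(p); lab.append(str(s.round(3))+str(z))
L=np.array(L)
for i in range(1,len(L)): print(lab[i],"dx %.1f dy %.1f"%(L[i-1][1]-L[i][1],L[i][0]-L[i-1][0]),L[i].round(1))
for y in (-35,-27,-20): print(y,[ (foot((y,z))[0].round(3),foot((y,z))[1].round(1)) for z in (87,75)])
E
```

```text
(1.3, 0.03)[119. 115.] dx 0.9 dy -3.6 [104.8 173.3]
(1.3, 0.08)[110. 113.] dx 1.3 dy -6.1 [ 98.7 171.9]
(1.3, 0.15)[ 97. 111.] dx 1.4 dy -8.6 [ 90.  170.6]
(1.3, 0.25)[ 79. 110.] dx 0.9 dy -12.5 [ 77.6 169.7]
(1.3, 0.35)[ 60. 110.] dx -0.4 dy -12.5 [ 65.1 170.1]
(1.3, 0.45)[ 42. 113.] dx -1.6 dy -12.4 [ 52.7 171.7]
(1.3, 0.55)[ 24. 117.] dx -2.8 dy -12.2 [ 40.5 174.5]
(1.3, 0.65)[  6. 123.] dx -4.0 dy -11.8 [ 28.7 178.6]
(1.3, 0.75)[-10. 131.] dx -5.2 dy -11.4 [ 17.3 183.8]
(1.3, 0.85)[-26. 140.] dx -6.3 dy -10.8 [  6.5 190.1]
[1.268 0.849]135 dx 3.8 dy -2.4 [  4.1 186.3]
[1.205 0.841]125 dx 7.9 dy -3.7 [  0.4 178.4]
[1.139 0.837]115 dx 8.2 dy -3.8 [ -3.4 170.1]
[1.084 0.837]107 dx 6.8 dy -3.0 [ -6.4 163.4]
[1.036 0.838]100 dx 6.1 dy -2.6 [ -9.1 157.3]
[1.001 0.841]95 dx 4.4 dy -1.9 [-10.9 152.8]
-35 [(array([0.932, 0.893]), array([-19.9, 145.1])), (array([0.851, 0.906]), array([-23.9, 134. ]))]
-27 [(array([0.945, 0.847]), array([-13.8, 145.5])), (array([0.86, 0.86]), array([-18. , 134.3]))]
-20 [(array([0.955, 0.807]), array([ -8.6, 145.9])), (array([0.867, 0.821]), array([-13. , 134.6]))]
```

```bash
python3 -m jog '[[0.5,-3.6,0,0,0],[1,-6.1,0,0,0],[1.4,-8.6,0,0,0],[0.9,-12.5,0,0,0],[0,0,0,0,0]]' 50
python3 where.py
```

```text
t: 13.1
ee_pos: [0.4374, 0.0508, 0.1508]
eef_rot: [[0.001, 0.184, 0.983], [-0.001, 0.983, -0.184], [-1.0, -0.001, 0.001]]
contact_force: [6.4, -1.5, -9.2]
grip_width: 0.0093
t 13.10 q [ 0.12  0.18 -0.29  1.1  -0.    0.3 ] F [ 6.4 -1.5 -9.2] M [-0.22 -1.39  0.03] w 0.0093
TCP chest mm [-164.6   78.3  150.8]
turn deg needed -0.14 toolx [ 0.001 -0.001 -1.   ]
```

```bash
python3 - <<'E'
from plant import env
import cv2
from link import *
print(peg((77.3,167.3),(1.29,.25)))
im=env.get_image("wrist")["pixels"][:,:,::-1]
cv2.imwrite("pics/w6.png",cv2.convertScaleAbs(im,alpha=1.5))
im=env.get_image("scene")["pixels"][:,:,::-1]
cv2.imwrite("pics/s6.png",cv2.convertScaleAbs(cv2.resize(im[60:300,200:440],None,fx=2.5,fy=2.5),alpha=1.5))
E
python3 where.py
```

```text
(array([1.23832134, 0.22312571]), array([ 83.84788907, 107.65836061]))
t 13.20 q [ 0.12  0.18 -0.29  1.1  -0.    0.3 ] F [ 6.7 -2.1 -9. ] M [-0.23 -1.31  0.05] w 0.0095
TCP chest mm [-164.6   78.4  150.8]
turn deg needed -0.13 toolx [ 0.    -0.002 -1.   ]
```

View pics/w6.png

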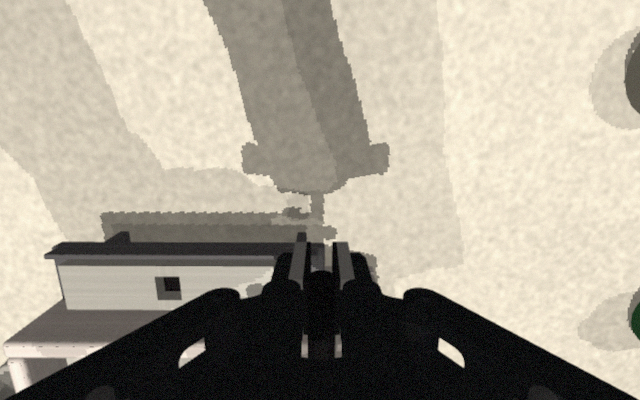

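View pics/s6.png

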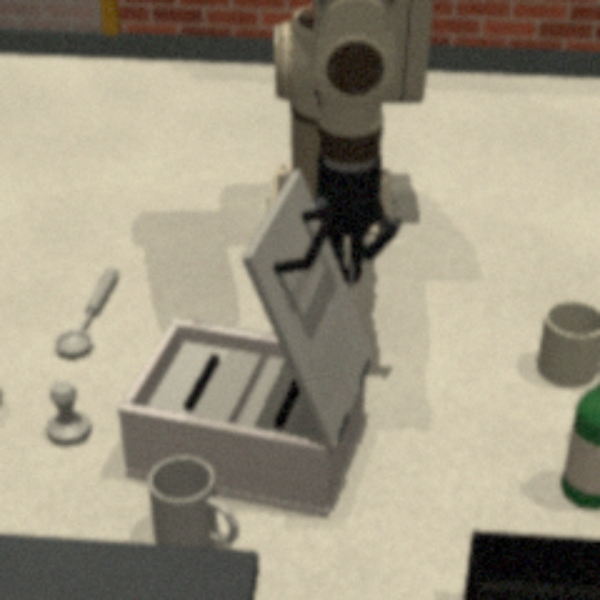

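The lid sank along with the rod to about 1.24 rad: the linkage model says 1.238 and the picture about 1.2. The arm gives a little under load, but the peg still holds the lid. I'll continue the swing from the measured point, raising slightly.

```bash
python3 - <<'E'
from link import *
pts=[(1.238,.223),(1.25,.3),(1.25,.4),(1.25,.5),(1.25,.6),(1.25,.7),(1.25,.8),(1.25,.87)]
L=np.array([fk(*a)[1] for a in pts])
for i in range(1,len(L)): print(pts[i],"dx %.1f dy %.1f"%(L[i-1][1]-L[i][1],L[i][0]-L[i-1][0]),L[i].round(1),fk(*pts[i])[2].round(0))
E
```

```text
(1.25, 0.3) dx 0.1 dy -8.9 [ 68.4 167.2] [ 70. 107.]
(1.25, 0.4) dx -0.4 dy -12.5 [ 55.9 167.6] [ 51. 108.]
(1.25, 0.5) dx -1.6 dy -12.4 [ 43.5 169.2] [ 33. 110.]
(1.25, 0.6) dx -2.8 dy -12.2 [ 31.3 172. ] [ 15. 114.]
(1.25, 0.7) dx -4.0 dy -11.8 [ 19.5 176.1] [ -3. 120.]
(1.25, 0.8) dx -5.2 dy -11.4 [  8.1 181.3] [-20. 128.]
(1.25, 0.87) dx -4.3 dy -7.6 [  0.5 185.6] [-31. 134.]
```

```bash
python3 -m jog '[[-1,-6,0,0,0],[-0.8,-6,0,0,0],[-0.8,-8,0,0,0],[0,0,0,0,0]]' 60
python3 where.py; python3 - <<'E'
from plant import env
from link import *
import cv2
im=env.get_image("scene")["pixels"][:,:,::-1]
cv2.imwrite("pics/s7.png",cv2.convertScaleAbs(cv2.resize(im[60:300,200:440],None,fx=2.5,fy=2.5),alpha=1.5))
E
```

```text
t: 13.7
ee_pos: [0.4336, 0.031, 0.1532]
eef_rot: [[0.0, 0.184, 0.983], [-0.002, 0.983, -0.184], [-1.0, -0.002, 0.0]]
contact_force: [6.4, -2.4, -7.9]
grip_width: 0.0088
t 13.70 q [ 0.07  0.17 -0.3   1.1  -0.    0.26] F [ 6.4 -2.4 -7.9] M [-0.39 -1.35  0.07] w 0.0088
TCP chest mm [-164.7   58.1  153.2]
turn deg needed -0.14 toolx [ 0.    -0.002 -1.   ]
```

View pics/s7.png

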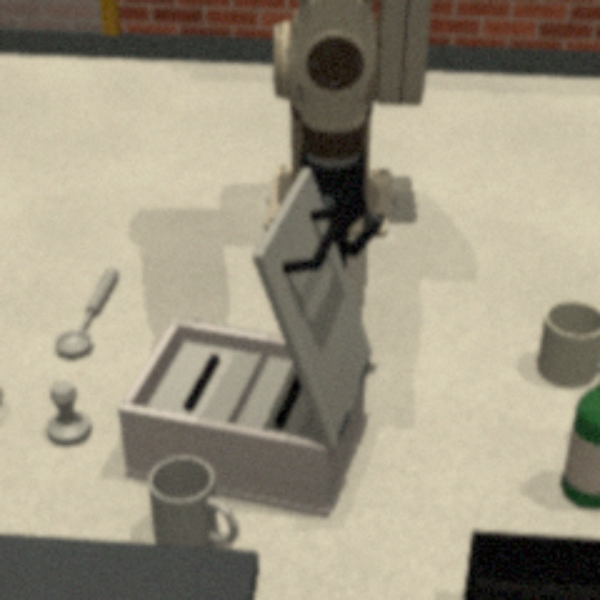

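The lid is back at about 1.25 rad (its edge corner is at (258,262)) and the rod is swinging. I'll continue.

```bash
python3 -m jog '[[-0.5,-8,0,0,0],[-1.5,-8,0,0,0],[-2.2,-10,0,0,0],[-3.4,-10,0,0,0],[0,0,0,0,0]]'
python3 where.py; python3 - <<'E'
from plant import env
from link import *
s=env.get_state()
E
```

```text
t: 14.38
ee_pos: [0.4271, -0.0044, 0.1625]
eef_rot: [[0.001, 0.184, 0.983], [-0.002, 0.983, -0.184], [-1.0, -0.001, 0.002]]
contact_force: [3.4, -3.3, 0.5]
grip_width: 0.009
t 14.38 q [-0.01  0.14 -0.3   1.12 -0.    0.18] F [ 3.4 -3.3  0.5] M [-0.49 -0.76 -0.02] w 0.0090
TCP chest mm [-164.7   22.1  162.5]
turn deg needed -0.17 toolx [ 0.001 -0.002 -1.   ]
```

```bash
python3 - <<'E'
from link import *
from plant import env
import cv2
s,f=peg((21.1,179.0),(1.27,.7)); print(s,f)
L=[np.array((21.1,179.0))]; g=s
for F in [(-12,124),(-21,122),(-25,116),(-27,108),(-27,100),(-27,94)]:
    g,p=foot(F,g); print(F,g.round(3),p.round(1),"dx %.1f dy %.1f"%(L[-1][1]-p[1],p[0]-L[-1][0])); L.append(p)
im=env.get_image("wrist")["pixels"][:,:,::-1]
cv2.imwrite("pics/w8.png",cv2.convertScaleAbs(im,alpha=1.5))
im=env.get_image("scene")["pixels"][:,:,::-1]
cv2.imwrite("pics/s8.png",cv2.convertScaleAbs(cv2.resize(im[60:300,200:440],None,fx=2.5,fy=2.5),alpha=1.5))
E
```

```text
[1.27803025 0.70262831] [ -2.80897808 123.96945605]
(-12, 124) [1.248 0.755] [ 13.1 178.5] dx 0.5 dy -8.0
(-21, 122) [1.204 0.805] [  4.5 176.3] dx 2.2 dy -8.6
(-25, 116) [1.151 0.826] [ -1.3 171.1] dx 5.2 dy -5.8
(-27, 108) [1.091 0.837] [ -6.  164.2] dx 6.9 dy -4.7
(-27, 100) [1.036 0.838] [ -9.1 157.3] dx 7.0 dy -3.0
(-27, 94) [0.994 0.842] [-11.3 151.9] dx 5.3 dy -2.2
```

View pics/w8.png

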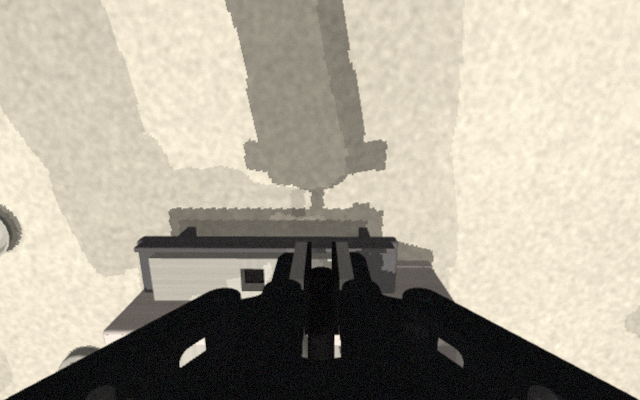

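View pics/s8.png

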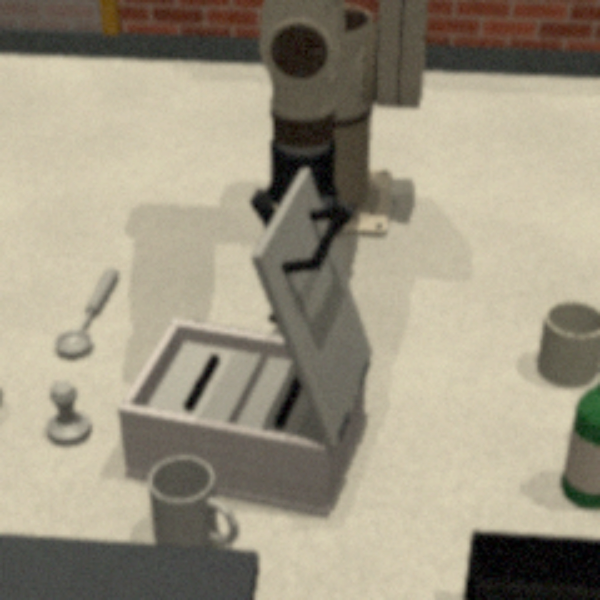

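The rod is out, with its foot just visible at (275,318) left of the lid in the scene view. The lid is at about 1.25 rad. Next I'll lower toward the hole.

```bash
python3 -m jog '[[0.5,-8,0,0,0],[2.2,-8.6,0,0,0],[5.2,-5.8,0,0,0],[6.9,-4.7,0,0,0],[7,-3,0,0,0],[0,0,0,0,0],[0,0,0,0,0]]'
python3 where.py; python3 - <<'E'
from plant import env
from link import *
import cv2
from h import *
pose=(.585,-.0561,-.1826)
s=env.get_state();d=(np.array(s["ee_pos"])-[pose[0],pose[1],0])*1000;c,sn=np.cos(pose[2]),np.sin(pose[2])
p=(-sn*d[0]+c*d[1]-1,d[2]+16.5); print(p,peg(p,(1.0,.84)))
im=env.get_image("wrist")["pixels"][:,:,::-1]
cv2.imwrite("pics/w9.png",cv2.convertScaleAbs(im,alpha=1.5))
im=env.get_image("scene")["pixels"][:,:,::-1]
cv2.imwrite("pics/s9.png",cv2.convertScaleAbs(cv2.resize(im[60:300,200:440],None,fx=2.5,fy=2.5),alpha=1.5))
E
```

```text
t: 15.35
ee_pos: [0.4213, -0.0334, 0.1393]
eef_rot: [[-0.0, 0.183, 0.983], [-0.001, 0.983, -0.183], [-1.0, -0.001, 0.0]]
contact_force: [8.6, -2.1, -4.4]
grip_width: 0.0088
t 15.35 q [-0.08  0.16 -0.35  1.06 -0.    0.11] F [ 8.6 -2.1 -4.4] M [-0.5  -1.6  -0.03] w 0.0088
TCP chest mm [-165.1   -7.4  139.3]
turn deg needed -0.09 toolx [-0.    -0.001 -1.   ]
(np.float64(-8.358968323939234), np.float64(155.78564838239785)) (array([1.02723418, 0.82926077]), array([-25.26863758,  98.2177486 ]))
```

View pics/w9.png

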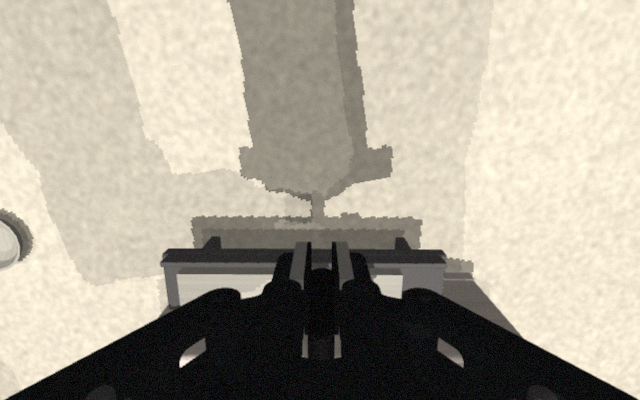

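View pics/s9.png

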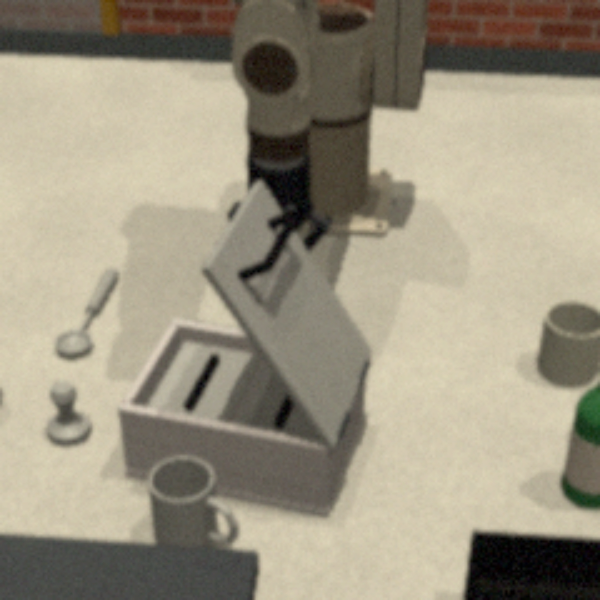

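The foot is predicted about 11 mm above the strip and near the hole, and the lid load is only 4 N. I'll go down in small steps and watch the force, shifting 1 mm along tool z to relieve the side pull.

```bash
cat > st.py <<'E'
import sys
from plant import env
from link import *
from h import *
pose=(.585,-.0561,-.1826)
s=env.get_state();d=(np.array(s["ee_pos"])-[pose[0],pose[1],0])*1000;c,sn=np.cos(pose[2]),np.sin(pose[2])
p=np.array((-sn*d[0]+c*d[1]-1,d[2]+16.5)); a,f=peg(p,(1.0,.84))
F=np.array(s["contact_force"]); print("t",round(s["t"],2),"F chest",np.round([c*F[0]+sn*F[1],-sn*F[0]+c*F[1],F[2]],1),"th,ph",a.round(3),"foot",f.round(1),"x",(c*d[0]+sn*d[1]).round(1))
for i in range(1,len(sys.argv),2):
    g,q=foot((float(sys.argv[i]),float(sys.argv[i+1])),a); print(sys.argv[i:i+2],g.round(3),"dx %.1f dy %.1f"%(p[1]-q[1],q[0]-p[0])); p=q
E
python3 st.py -27 93 -27 89 -27 85
python3 -m jog '[[2,-1.6,0.5,0,0],[2.5,-1.5,0.5,0,0],[0,0,0,0,0]]'; python3 st.py -27 89 -27 85 -27 80
```

```text
t 15.45 F chest [ 8.1 -0.5 -5.2] th,ph [1.027 0.829] foot [-25.3  98.2] x -165.1
['-27', '93'] [0.987 0.842] dx 4.8 dy -3.3
['-27', '89'] [0.959 0.845] dx 3.6 dy -1.5
['-27', '85'] [0.931 0.849] dx 3.7 dy -1.4
t: 15.82
ee_pos: [0.4209, -0.0361, 0.1349]
eef_rot: [[-0.002, 0.183, 0.983], [-0.0, 0.983, -0.183], [-1.0, -0.001, -0.001]]
contact_force: [6.0, -2.7, -3.6]
grip_width: 0.009
t 15.82 F chest [ 6.4 -1.5 -3.6] th,ph [0.991 0.839] foot [-26.6  93.4] x -165.0
['-27', '89'] [0.959 0.845] dx 4.0 dy -2.0
['-27', '85'] [0.931 0.849] dx 3.7 dy -1.4
['-27', '80'] [0.895 0.854] dx 4.7 dy -1.8
```

```bash
python3 -m jog '[[2,-1,0.5,0,0],[2,-1,0,0,0],[0,0,0,0,0]]'; python3 st.py -27 85

```

```text
t: 16.2
ee_pos: [0.4205, -0.038, 0.1313]
eef_rot: [[-0.002, 0.183, 0.983], [-0.0, 0.983, -0.183], [-1.0, -0.001, -0.002]]
contact_force: [3.0, -1.2, -2.4]
grip_width: 0.009
t 16.2 F chest [ 3.2 -0.7 -2.4] th,ph [0.962 0.846] foot [-27.2  89.4] x -165.0
['-27', '85'] [0.931 0.849] dx 4.1 dy -1.5
```

```bash
python3 -m jog '[[1,-0.4,0.3,0,0],[1,-0.4,0,0,0],[0,0,0,0,0]]'; python3 st.py; python3 -m jog '[[1,-0.4,0,0,0],[1,-0.4,0,0,0],[0,0,0,0,0]]'; python3 st.py

```

```text
t: 16.58
ee_pos: [0.4206, -0.0387, 0.1296]
eef_rot: [[-0.002, 0.183, 0.983], [0.0, 0.983, -0.183], [-1.0, -0.0, -0.002]]
contact_force: [-0.6, -0.5, 0.7]
grip_width: 0.009
t 16.57 F chest [-0.5 -0.6  0.7] th,ph [0.949 0.847] foot [-27.1  87.7] x -164.8
t: 16.95
ee_pos: [0.4205, -0.0399, 0.1278]
eef_rot: [[-0.002, 0.183, 0.983], [-0.001, 0.983, -0.183], [-1.0, -0.001, -0.002]]
contact_force: [-4.5, -3.3, 2.8]
grip_width: 0.009
t 16.95 F chest [-3.8 -4.   2.8] th,ph [0.934 0.853] foot [-27.9  85.7] x -164.7
```

Contact: Fz on the tool changed by about +5 N, and Fy is -4 N, which suggests the foot rides on the hole's +y edge. I'll feel toward -y.

```bash
python3 -m jog '[[0,-1,0,0,0],[0,-1,0,0,0],[0,0,0,0,0]]'; python3 st.py; python3 -m jog '[[0.5,-1,0,0,0],[0.5,-1,0,0,0],[0,0,0,0,0]]'; python3 st.py

```

```text
t: 17.32
ee_pos: [0.4203, -0.0412, 0.1275]
eef_rot: [[-0.002, 0.183, 0.983], [0.001, 0.983, -0.183], [-1.0, 0.0, -0.002]]
contact_force: [-4.9, 0.4, -0.7]
grip_width: 0.0094
t 17.32 F chest [-4.9 -0.5 -0.7] th,ph [0.93  0.862] foot [-29.4  85.4] x -164.7
t: 17.7
ee_pos: [0.4199, -0.0432, 0.1265]
eef_rot: [[-0.002, 0.183, 0.983], [0.0, 0.983, -0.183], [-1.0, 0.0, -0.002]]
contact_force: [-5.1, 1.9, -0.9]
grip_width: 0.0094
t 17.7 F chest [-5.4  1.  -0.9] th,ph [0.92  0.877] foot [-31.8  84.5] x -164.7
```

```bash
python3 -m jog '[[1,0.6,0,0,0],[1,0,0,0,0],[0,0,0,0,0]]'; python3 st.py; python3 -m jog '[[1,0,0,0,0],[1,0,0,0,0],[0,0,0,0,0]]'; python3 st.py

```

```text
t: 18.08
ee_pos: [0.4199, -0.0433, 0.1246]
eef_rot: [[-0.002, 0.183, 0.983], [-0.001, 0.983, -0.183], [-1.0, -0.001, -0.002]]
contact_force: [-6.4, -1.7, 0.7]
grip_width: 0.009
t 18.07 F chest [-6.  -2.8  0.7] th,ph [0.907 0.874] foot [-30.9  82.4] x -164.7
t: 18.45
ee_pos: [0.4199, -0.0434, 0.1227]
eef_rot: [[-0.002, 0.183, 0.983], [-0.001, 0.983, -0.183], [-1.0, -0.002, -0.002]]
contact_force: [-6.1, -2.0, -0.0]
grip_width: 0.009
t 18.45 F chest [-5.7 -3.1 -0. ] th,ph [0.894 0.871] foot [-30.   80.3] x -164.7
```

The foot drops below the strip level (estimated 80 against 87 mm) without any rise in force, so it is entering the hole. I'll continue down with the matching -y drift.

```bash
python3 -m jog '[[1,-0.6,0,0,0],[1,-0.5,0,0,0],[0,0,0,0,0]]'; python3 st.py; python3 -m jog '[[1,-0.5,0,0,0],[1,-0.5,0,0,0],[0,0,0,0,0]]'; python3 st.py

```

```text
t: 18.82
ee_pos: [0.4198, -0.044, 0.1207]
eef_rot: [[-0.002, 0.183, 0.983], [-0.0, 0.983, -0.183], [-1.0, -0.0, -0.002]]
contact_force: [-6.3, -1.5, 0.9]
grip_width: 0.009
t 18.82 F chest [-5.9 -2.6  0.9] th,ph [0.879 0.873] foot [-30.   78.2] x -164.6
t: 19.2
ee_pos: [0.4198, -0.0443, 0.12]
eef_rot: [[-0.001, 0.183, 0.983], [0.001, 0.983, -0.183], [-1.0, 0.001, -0.001]]
contact_force: [-8.5, 1.5, 11.2]
grip_width: 0.0091
t 19.2 F chest [-8.7 -0.1 11.2] th,ph [0.873 0.874] foot [-30.   77.4] x -164.6
```

```bash
python3 -m jog '[[-0.5,0,-0.8,0,0],[0,0,-0.7,0,0],[0,0,0,0,0]]'; python3 st.py; python3 -m jog '[[0.5,0,-0.4,0,0],[0,-0.3,0,0,0],[0,0,0,0,0]]'; python3 st.py

```

```text
t: 19.58
ee_pos: [0.4197, -0.0443, 0.1201]
eef_rot: [[0.002, 0.183, 0.983], [0.001, 0.983, -0.183], [-1.0, 0.001, 0.002]]
contact_force: [-4.1, 2.0, 5.9]
grip_width: 0.0092
t 19.57 F chest [-4.3  1.2  5.9] th,ph [0.875 0.875] foot [-30.1  77.6] x -164.6
t: 19.95
ee_pos: [0.4198, -0.0443, 0.1201]
eef_rot: [[0.003, 0.182, 0.983], [0.001, 0.983, -0.182], [-1.0, 0.002, 0.003]]
contact_force: [-5.0, 2.5, 8.7]
grip_width: 0.009
t 19.95 F chest [-5.4  1.5  8.7] th,ph [0.874 0.875] foot [-30.1  77.5] x -164.6
```

```bash
python3 -m jog '[[-0.5,1,0,0,0],[0,1,0,0,0],[0,0,0,0,0]]'; python3 st.py; python3 -m jog '[[0,-2,0,0,0],[0,-2,0,0,0],[0,0,0,0,0]]'; python3 st.py;  python3 -m jog '[[0.5,1,0,0,0],[0.5,0.5,0,0,0],[0.5,0,0,0,0],[0,0,0,0,0]]'; python3 st.py
```

```text
t: 20.32
ee_pos: [0.4198, -0.0441, 0.1202]
eef_rot: [[0.002, 0.183, 0.983], [-0.003, 0.983, -0.183], [-1.0, -0.003, 0.002]]
contact_force: [-4.0, -3.0, 7.0]
grip_width: 0.0091
t 20.32 F chest [-3.4 -3.6  7. ] th,ph [0.875 0.873] foot [-29.9  77.6] x -164.6
t: 20.7
ee_pos: [0.4194, -0.046, 0.1201]
eef_rot: [[0.003, 0.182, 0.983], [0.002, 0.983, -0.182], [-1.0, 0.003, 0.002]]
contact_force: [-2.7, 3.5, 5.7]
grip_width: 0.0091
t 20.7 F chest [-3.3  2.9  5.7] th,ph [0.872 0.888] foot [-32.4  77.7] x -164.7
t: 21.2
ee_pos: [0.4196, -0.046, 0.1198]
eef_rot: [[0.003, 0.183, 0.983], [-0.001, 0.983, -0.183], [-1.0, -0.001, 0.003]]
contact_force: [-7.2, -1.0, 15.8]
grip_width: 0.0092
t 21.2 F chest [-6.9 -2.3 15.8] th,ph [0.871 0.887] foot [-32.2  77.4] x -164.5
```

The foot is captured: it has about 2.5 mm of play in y, and a hard bottom about 11 mm below first contact with the strip. I'll unload the press and look before letting go.

```bash
python3 -m jog '[[-1.5,0.5,-0.5,0,0],[0,0,0,0,0]]'; python3 st.py; python3 - <<'E'
from plant import env
from h import *
from link import *
import cv2
pose=(.585,-.0561,-.1826)
for n,(a,b,c,d) in {"scene":(100,260,220,380),"top":(120,280,260,420)}.items():
    I=env.get_image(n); im=I["pixels"][:,:,::-1].copy()
    im=cv2.resize(im[a:b,c:d],None,fx=3.7,fy=3.7,interpolation=cv2.INTER_CUBIC)
    for p,col in [((-112,-28,75),(0,0,255)),((-112,-28,87),(0,255,0))]:
        uv=proj(I,W(pose,p)); print(n,uv, ((uv-[c,a])*3.7).round(0))
    cv2.imwrite(f"pics/{n}10.png",cv2.convertScaleAbs(im,alpha=1.6))
print([ (np.round(d["location"],3),d["conf"]) for d in env.find_in("scene","rod_foot")])
E
```

```text
t: 21.45
ee_pos: [0.4194, -0.0456, 0.1202]
eef_rot: [[0.003, 0.183, 0.983], [-0.002, 0.983, -0.183], [-1.0, -0.001, 0.003]]
contact_force: [-1.7, -4.1, 6.1]
grip_width: 0.0091
t 21.45 F chest [-0.9 -4.3  6.1] th,ph [0.874 0.885] foot [-32.   77.8] x -164.7
scene [300.97157164 195.98187064] [300. 355.]
scene [300.87239748 192.97363789] [299. 344.]
top [345.77570297 229.41983791] [317. 405.]
top [346.054025   229.31372653] [318. 404.]
[]
```

View pics/scene10.png

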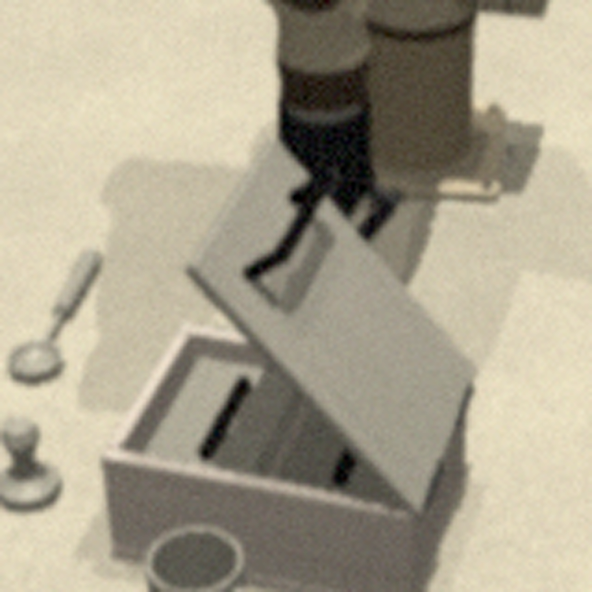

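View pics/top10.png

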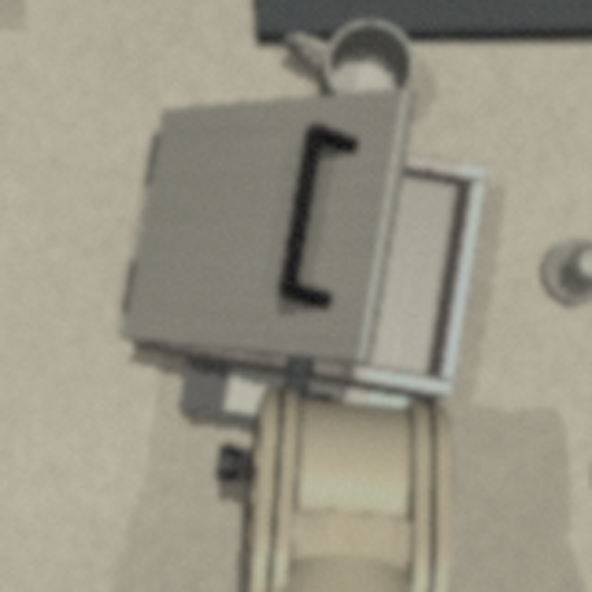

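The lid stands at about 0.87 rad (expected 0.8–0.95) in both views. I'll open the fingers slightly while still around the peg, and check.

```bash
python3 -m jog '[[0,0,0,0,0],[0,0,0,0,0.25],[0,0,0,0,0.3],[0,0,0,0,0.3]]' 20; python3 st.py; python3 - <<'E'
from plant import env
import cv2
im=env.get_image("scene")["pixels"][:,:,::-1]
im=cv2.resize(im[100:260,220:380],None,fx=3.7,fy=3.7,interpolation=cv2.INTER_CUBIC)
cv2.imwrite(f"pics/scene11.png",cv2.convertScaleAbs(im,alpha=1.6))
im=env.get_image("wrist")["pixels"][:,:,::-1]
cv2.imwrite(f"pics/w11.png",cv2.convertScaleAbs(im,alpha=1.6))
E
```

```text
t: 22.1
ee_pos: [0.4183, -0.0446, 0.1193]
eef_rot: [[-0.0, 0.183, 0.983], [0.0, 0.983, -0.183], [-1.0, 0.0, -0.0]]
contact_force: [0.1, -0.1, 0.4]
grip_width: 0.0256
t 22.1 F chest [ 0.1 -0.1  0.4] th,ph [0.868 0.878] foot [-30.4  76.7] x -166.0
```

View pics/scene11.png

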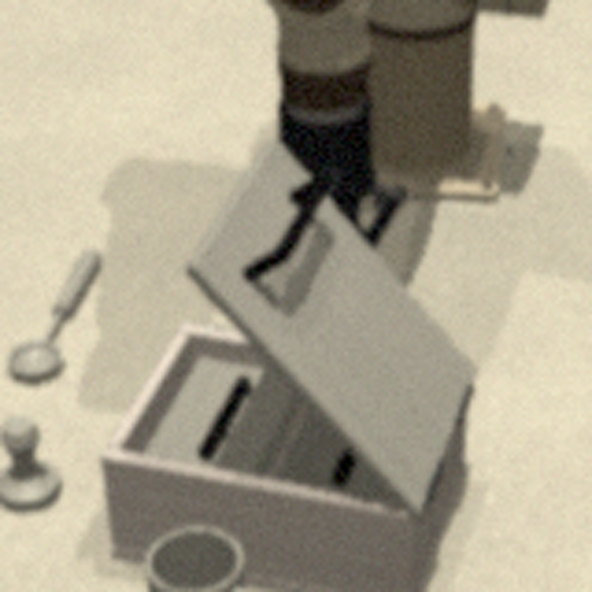

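View pics/w11.png

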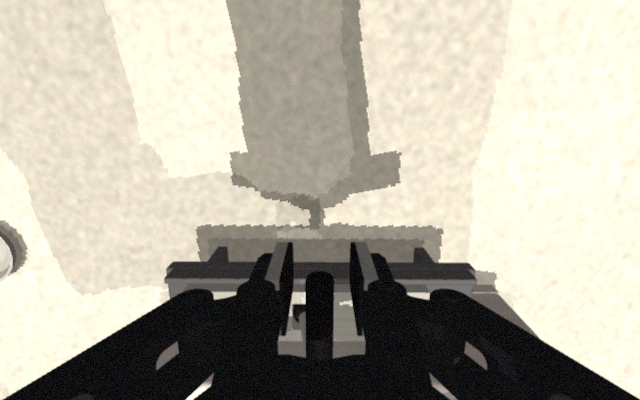

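The lid stays up with the fingers open and zero force, and the peg is free between the pads at (320,310). I'll back straight out along the peg axis, then look.

```bash
python3 -m jog '[[0,0,-8,0,0.3],[0,0,-12,0,0.3],[0,0,-20,0,0.3],[0,0,-30,0,0.35],[-30,0,0,0,0.35],[-20,0,-10,0,0.35],[0,0,0,0,0.35]]'; python3 - <<'E'
from plant import env
from h import *
import cv2
I=env.get_image("wrist");im=I["pixels"][:,:,::-1]
cv2.imwrite(f"pics/w12.png",cv2.convertScaleAbs(im,alpha=1.6))
im=env.get_image("top")["pixels"][:,:,::-1]
im=cv2.resize(im[120:280,260:420],None,fx=3.7,fy=3.7,interpolation=cv2.INTER_CUBIC)
cv2.imwrite(f"pics/top12.png",cv2.convertScaleAbs(im,alpha=1.6))
E
```

```text
t: 23.08
ee_pos: [0.3394, -0.0301, 0.1706]
eef_rot: [[0.003, 0.183, 0.983], [-0.0, 0.983, -0.183], [-1.0, 0.0, 0.003]]
contact_force: [0.4, 0.2, -0.8]
grip_width: 0.0298
```

View pics/w12.png

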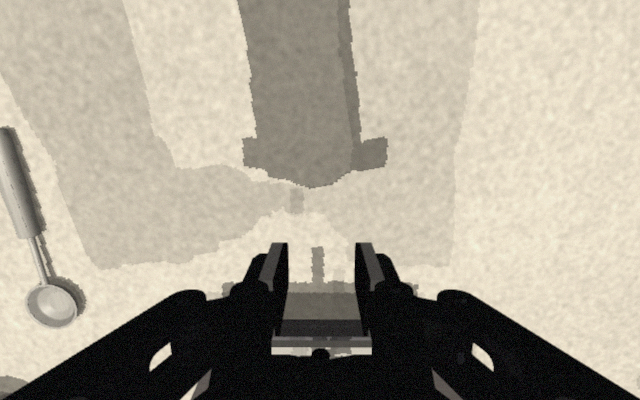

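View pics/top12.png

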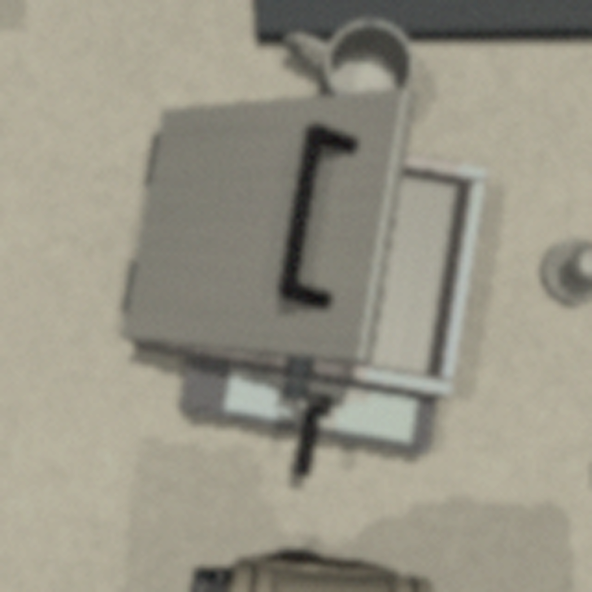

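```bash
python3 -m jog '[[-30,-30,0,0,0.35],[0,-50,0,0,0.35],[0,-50,25,0,0.35],[0,0,45,0,0.35],[0,0,25,0,0.35],[0,0,0,0,0.35]]'; python3 where.py; python3 - <<'E'
from plant import env
from h import *
from link import *
import cv2
pose=(.585,-.0561,-.1826)
I=env.get_image("wrist");im=I["pixels"][:,:,::-1]
cv2.imwrite(f"pics/w13.png",cv2.convertScaleAbs(im,alpha=1.6))
a=im[180:300,400:560]; cv2.imwrite(f"pics/w13c.png",cv2.convertScaleAbs(cv2.resize(a,None,fx=5,fy=5,interpolation=cv2.INTER_CUBIC),alpha=1.6))
for z in (75,87): print("foot",z,proj(I,W(pose,(-112,-28,z))))
T=env.get_image("top")
for th in (.84,.87,.9,.95):
    y=120-210*np.cos(th)+47*np.sin(th);z=110+210*np.sin(th)+47*np.cos(th)
    print(th,[((proj(T,W(pose,(x,y,z)))-[260,120])*3.7).round(0) for x in (-55,55)])
E
```

```text
t: 23.92
ee_pos: [0.4097, -0.1757, 0.1978]
eef_rot: [[-0.002, 0.183, 0.983], [0.001, 0.983, -0.183], [-1.0, 0.001, -0.002]]
contact_force: [-0.5, 0.2, -0.3]
grip_width: 0.0298
t 23.93 q [-0.41  0.15 -0.19  1.23  0.   -0.22] F [-0.5  0.2 -0.3] M [-0.03  0.06  0.05] w 0.0298
TCP chest mm [-150.7 -149.4  197.8]
turn deg needed -0.07 toolx [-0.002  0.001 -1.   ]
foot 75 [466.28455248 238.77603707]
foot 87 [472.4582883  244.38041415]
0.84 [array([289., 296.]), array([316., 129.])]
0.87 [array([280., 294.]), array([308., 127.])]
0.9 [array([271., 293.]), array([299., 124.])]
0.95 [array([256., 289.]), array([284., 120.])]
```

View pics/w13.png

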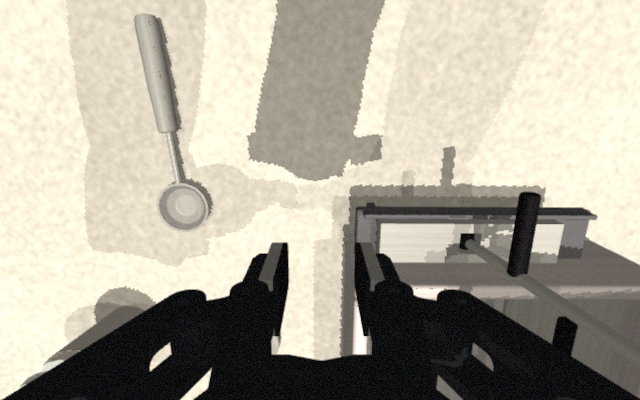

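View pics/w13c.png

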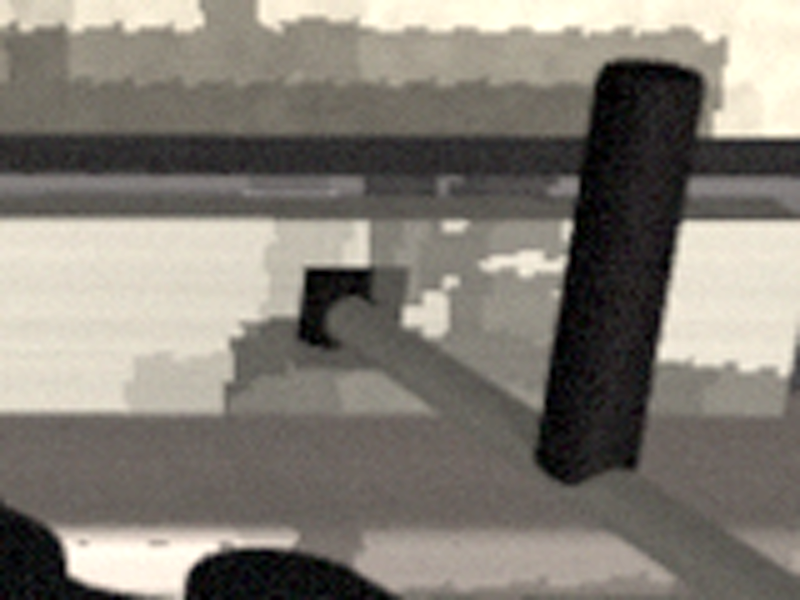

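The close-up shows the rod ending inside the square hole with its black foot below the rim, at (338,310) in the crop. In the top view the bar ends match a lid angle of about 0.845 rad; it would be about 0.95 if the foot were on the strip. The robot touches nothing, so I'll hand in.

```bash
python3 - <<'E'
from plant import env
import numpy as np
for th in ["tamper","pitcher","bar_spoon","cup_stack","mug"]:
    print(th,[(np.round(d["location"],3).tolist(),round(d["conf"],2)) for d in env.find_in("top",th)][:1])
print(env.get_state()["contact_force"]); print(env.hand_in())
E
```

```text
tamper [([0.575, -0.277, 0.02], 0.77)]
pitcher [([0.76, -0.106, 0.034], 0.91)]
bar_spoon []
cup_stack [([0.54, -0.412, 0.136], 0.86)]
mug [([0.397, 0.361, 0.028], 0.63)]
[-0.54009458  0.41599828 -0.36617835]
the job is handed in; nothing more can be done
None
```

The lid is open and propped by the rod, with the rubber foot in the holding hole, and I handed the job in at about 24 s.

**What I did:** I lifted the lid by its handle to about 1.30 rad, where it held by itself. I then took the peg, swung the rod down, felt for the hole along the ledge and pressed the foot in. The most I measured at the wrist while seating was about 16 N, roughly 20 N on the ledge.

**Final checks:**
- **Seating:** the foot had about 2.5 mm of play in the hole. It stopped hard about 11 mm below first contact, against the 12 mm expected.
- **Lid angle:** the top view gives about 0.845 rad and the arm's position about 0.87 rad. It would be about 0.95 rad if the foot were only on the strip.
- **Close-up:** the picture shows the foot inside the hole, with the rod carrying the lid and the gripper clear.
- **Other items:** the tamper, cups and mug read within about 4 mm of where they started. The pitcher read about 9 mm off, and I put that down to detector noise because nothing came near it. I did not re-check the syrup bottles by position.

**What disagreed:**
- **Lid sag:** early in the swing the lid sagged from about 1.30 to 1.24 rad while I held it by the peg, then came back to about 1.25. It did not drop.
- **Hole position:** by feel the hole was at about y = -31 mm, against -27 mm from the images.
- **Spoon:** the detector missed it in the last top view. It was still visible, apparently in place, in the wrist picture.

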